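Hang the loaded basket in the ultrasonic cleaner

TASK

Put the loose blue bur block from the worktop flat into the empty end of the wire basket (the end nearer the robot) and let go of it. Then take the basket by the black grip of its arch handle, lift it with both bur blocks in it over the bottle and over the cleaner's rim, without bumping the cleaner or shifting anything else, and lower it into the empty tank until it hangs level, square to the tank and in its middle, about 1 cm above the tank floor, touching neither floor nor walls. The tank has no hanger, so finish while holding the basket there, quite still and in the gripper, ready for the tank to be filled.

Things in the scene. Friction and masses are not known exactly. Their poses are not given: they have to be found in the camera images.
- cleaner: bench ultrasonic cleaner: white box 212 (x) x 148 (y) x 120 high with steel rim, control panel on its front (-x) side; stands fast on the worktop at the left. Open on top: mouth 188 (x) x 124 (y), straight walls 12 thick, tank floor 45 above the worktop (75 deep), empty. Origin: centre of its underside; x along its longer side, away from the robot
- tank_floor (a point): middle of the tank's floor (45 above the cleaner's underside), axes as the cleaner's; a basket that hangs right has its origin about 10 mm straight above this point and its long side along the tank's
- basket: steel wire basket 160 (x) x 96 (y), walls 34 high, 2 thick, floor 3 thick, 0.15 to 0.29 kg, loose on the worktop right of the cleaner. Origin: centre of its underside; x along its length, away from the robot. A rigid arch handle crosses it at x = 0 from long wall to long wall, its top 74 above the underside. In the tank it has 14 mm to spare all round
- basket_grip (a point): centre of the black grip on the basket's arch: a straight bar 10 thick (along the basket's x), 12 high and 56 long (along the basket's y), centre 68 above the basket's underside; pinch it from above with the fingers closing along the basket's x
- near_end (a point): middle of the basket's empty end, on the inside of its floor, 42 from the arch on the robot's side (basket x = -42, z = 3), axes as the basket's. This end is 73 long from the arch's bar to the end wall and 92 wide: lay the bur block with its 58 mm side along the basket and the fingers on its sides have 28 mm each to the long walls
- far_end (a point): middle of the basket's other end, on the inside of its floor (basket x = +42, z = 3); the second bur block lies here
- bur_block: loose blue bur block at the front edge of the worktop, 36 (x) x 58 (y), body 22 high, with little burs standing in it up to 40 (thin, they do not hinder the fingers); about 0.06 kg. Origin: centre of its underside; its 58 mm side points roughly away from the robot. Take it from above across its 36 mm
- packed_block: the second, equal bur block, lying loose in the basket's far end; it stays in. Origin: centre of its underside
- dropper: brown dropper bottle 33 across and 102 high, standing between basket and cleaner; leave it. Origin: centre of its underside
- label_tube: white sample tube 28 thick and 68 long, lying between basket and cleaner; leave it. Origin: middle, underside
- wax_pot: round wax pot with a tan lid, 65 across and 29 high, on the worktop at the right; leave it. Origin: centre of its underside
- retainer_box: small teal case 42 x 64 x 33 behind the basket; leave it. Origin: centre of its underside
- masking_tape: roll of tape 103 across and 25 high, at the far right; leave it. Origin: centre of its underside

How it is judged (in metres and radians):
On the way, in this order (a step that is already met when the one before it is completed fails the run):
1. the loose bur block lies flat in the empty end of the basket, let go, while the basket still stands on the worktop (x of bur_block in the frame of near_end between -0.03 and 0.03 m and y of bur_block in the frame of near_end between -0.032 and 0.032 m and z of bur_block in the frame of near_end between -0.006 and 0.01 m and angle between the z axis of each of bur_block, packed_block and the z axis of basket, either way round below 0.25 rad and x of packed_block in the frame of far_end between -0.03 and 0.03 m and y of packed_block in the frame of far_end between -0.032 and 0.032 m and z of packed_block in the frame of far_end between -0.006 and 0.01 m and contact force between the fingers and bur_block below 0.1 N and height (world z) of basket below 0.01 m), for 0.2 s.
2. the basket with both blocks in it is lifted clear above the cleaner's rim by its handle (x of bur_block in the frame of near_end between -0.03 and 0.03 m and y of bur_block in the frame of near_end between -0.032 and 0.032 m and z of bur_block in the frame of near_end between -0.006 and 0.01 m and angle between the z axis of each of bur_block, packed_block and the z axis of basket, either way round below 0.25 rad and x of packed_block in the frame of far_end between -0.03 and 0.03 m and y of packed_block in the frame of far_end between -0.032 and 0.032 m and z of packed_block in the frame of far_end between -0.006 and 0.01 m and z of basket in the frame of tank_floor above 0.078 m and contact force between the fingers and basket above 1 N), for 0.1 s.
At the end, for the whole second after the job is handed in: The basket hangs in the gripper, its underside 4 to 20 mm above the tank floor, its middle within 10 mm of the tank's along both sides, square and level within 5 degrees, still, not touching the cleaner; one bur block lies flat in each end (z of basket in the frame of tank_floor between 0.004 and 0.02 m and x of basket in the frame of tank_floor between -0.01 and 0.01 m and y of basket in the frame of tank_floor between -0.01 and 0.01 m and angle between the x axis of basket and the x axis of tank_floor, either way round below 0.09 rad and angle between basket's own z axis and vertical below 0.09 rad and contact force between basket and cleaner below 0.05 N and contact force between the fingers and basket above 1 N and linear speed of basket below 0.02 m/s and x of bur_block in the frame of near_end between -0.03 and 0.03 m and y of bur_block in the frame of near_end between -0.032 and 0.032 m and z of bur_block in the frame of near_end between -0.006 and 0.01 m and angle between the z axis of each of bur_block, packed_block and the z axis of basket, either way round below 0.25 rad and x of packed_block in the frame of far_end between -0.03 and 0.03 m and y of packed_block in the frame of far_end between -0.032 and 0.032 m and z of packed_block in the frame of far_end between -0.006 and 0.01 m); the arm keeps its last pose, push and grip.
It fails at once if the cleaner is bumped (over 8 N) (contact force between any of basket, the arm, the fingers and cleaner above 8 N).
It fails at once if one of the other things is shifted by more than 15 mm (distance of any of dropper, label_tube, wax_pot, retainer_box, masking_tape from where it was at the start of the episode above 0.015 m).
It also fails if it takes over 66 s, if anything falls off the work surface, if the arm or the gripper's body presses on something with over 40 N, if the wrist force passes 120 N, or if a joint passes its speed limit or range.

ROBOT

A 6-joint arm with a two-finger parallel gripper is mounted at the origin on a cart in front of the work surface, level with it; the furniture and walls round the work are solid. World frame = base frame: x ahead of the robot, y to its left, z up, the work surface at z = 0. Lengths are in m, angles in degrees, forces in N, time in s.
With the tool pointing down it reaches from about 0.3 to 0.75 m from the base axis. Payload 8.5 kg.
Tool frame: the origin (TCP) lies midway between the tips of the shut fingers; the grasp point (between the pads) lies env.tcp_to_grasp behind it (env.tcp_to_grasp is the distance from the TCP to the grasp point, in m); z points along the fingers, y is the line along which they close (so a half turn about z gives the same grasp; the last joint's range is limited). The gripper opens to 85 mm and grips with 20 to 120 N. Pads are 22 mm wide; open, the fingers measure 114 mm over their backs; the gripper's body (76 mm by 85 mm) begins 54 mm behind the grasp point. The pads swing forward as they close: fully open they stand 13 mm farther back than shut.
Start: joints at [-12.336, 21.807, 74.336, -0, 83.858, -12.336], TCP at [0.55, 0, 0.231] pointing down, gripper open.
Joint ranges: [-178.18, 178.18], [-50.72, 133.34], [12.68, 142.11], [-81.47, 261.47], [9.98, 163.14], [-165.26, 165.26]. Speed limits (degrees/s): [136.94, 136.94, 180, 180, 180, 180].

INTERFACE

Orientations are given as a 3x3 rotation matrix whose columns are the frame's x, y, z axes.
In Python, from rig import observe, optics, job, env gives the robot as it stands. The module is installed in compiled form; this text tells all that it offers.
- The arm moves only by the shell command python3 -m jog 'ROWS' [FORCE]. ROWS is JSON, a list of rows, each a list of 7 numbers: the turn, a rotation vector about the tool's x, y, z in rad, then the shift along the tool's x, y, z in m, then the opening in per cent of the stroke, from 0 (shut) to 100 (fully open). A call has 1 to 10 rows; each row shifts and turns the commanded pose from where the row before left it, along the tool's axes as they then stand; what a row does not reach is not made up. A row lasts 1/8 s, in which the tool goes at most 62.5 mm and 10.7 degrees, less where a joint would pass 70% of its speed; a pose out of reach is approached as far as the arm can. A call is refused whole if a number of a shift passes 0.0625 or a number of a turn 0.188, either way. A call with a gripper value outside its range is refused whole. The fingers move at their own pace and stop on an object; FORCE is the grip in N (left out, the last holds). Time passes only in rows, so rows that do not move let the fingers close. It gives the time, the measured TCP pose, the force, the opening and the grip force at its end, in the units of the state.
- observe(): the state, without advancing time (a new reading comes with each control period).
- optics.get_image(name): name is "scene" or "side" or "wrist"; returns a dict with "pixels" (480x640x3 uint8, red, green, blue), "mtx" (3x3 intrinsics, pixels), "rvec" (rotation vector, rad) and "tvec" (3), from world to camera coordinates, as OpenCV has them. Camera axes: x right, y down, z forward; pixel columns grow to the right and rows downward; lengths in m; the calibration is good to about 2 mm. The wrist camera is an equidistant fisheye: a pixel r from the principal point sees the ray r / f radians off the axis. A picture is of the moment at which its call begins. There is no depth.
- job.close_job(): hands the job in; it is judged then, once.
The state is a dict: "time_s": time; "q": joint angles; "qvel": joint speeds; "joint_efforts": joint torques, N m; "position": TCP position; "tool_rot": TCP orientation; "ft_force": force on the tool from outside, world axes, zero at the start; "wrist_torque": the same for the moment, N m; "grip_width": finger opening in m; "gripper_force": force on a finger pad.
Only numpy, scipy, OpenCV 4.12 (cv2) and the standard library are available. Lean on these libraries where they do the work, as an engineer would, in place of code of your own. Each camera call takes 0.05 s, during which the arm holds its last target. There are 200 camera calls.

## Working session

There is one attempt and no reset: what is moved stays moved. The work goes in short steps, Python scripts to look and compute and a shell command to move; the robot and the scene stay as the last step left them, time stands still between calls to the robot, and variables do not carry over. Pictures are saved under pics/ and viewed, at most 10 in all, crops included, and the job is handed in when it is done.

```bash
mkdir -p pics
cat > h.py <<'E'
import numpy as np, cv2
from rig import observe, optics, env
def shot(n,f=None):
    d=optics.get_image(n)
    if f: cv2.imwrite('pics/'+f,d['pixels'][:,:,::-1]); np.savez('pics/'+f+'.npz',**d)
    return d
def ray(d,uv):
    K=np.array(d['mtx']);R=cv2.Rodrigues(np.array(d['rvec'],float))[0];t=np.array(d['tvec'],float).ravel()
    v=np.linalg.inv(K)@[uv[0],uv[1],1]
    return -R.T@t, R.T@v
def plane(d,uv,z):
    o,v=ray(d,uv); return o+v*(z-o[2])/v[2]
def proj(d,p):
    return cv2.projectPoints(np.array(p,float).reshape(-1,3),np.array(d['rvec'],float),np.array(d['tvec'],float),np.array(d['mtx'],float),None)[0].reshape(-1,2)
E
python3 - <<'E'
from h import *
for n in('scene','side','wrist'):
    d=shot(n,n+'0.png'); R=cv2.Rodrigues(np.array(d['rvec'],float))[0]; print(n,-R.T@np.array(d['tvec']).ravel(),R[2],np.array(d['mtx'])[[0,0],[0,2]])
print(env.tcp_to_grasp,observe())
E
```

```text
scene [-0.38137833 -0.73480198  0.58703443] [ 0.79099492  0.45053833 -0.41393508] [543.80801224 318.52379073]
side [ 0.05715918 -0.1977831   0.85579451] [ 0.59868724  0.06870641 -0.79803072] [494.78301629 329.04123443]
wrist [0.54917887 0.07937878 0.37515132] [-0.00161734 -0.31001536 -0.95073017] [371.64829954 317.96691767]
0.0187 {'time_s': 0.15, 'q': array([-1.23356826e+01,  2.18313280e+01,  7.43700019e+01,  9.61568421e-04,
        8.38600518e+01, -1.23376371e+01]), 'qvel': array([-0.03246708, -0.04973466, -0.15737096, -0.03381231, -0.03641032,
       -0.05436473]), 'joint_efforts': array([ 1.94521621e-03, -4.48624384e+01, -2.31344014e+01, -1.86937300e-04,
        3.77541786e-03, -1.65174959e-05]), 'position': array([5.49783186e-01, 5.04252374e-05, 2.30889189e-01]), 'tool_rot': array([[-3.21814684e-05,  9.99999456e-01, -1.04301441e-03],
       [ 9.99999969e-01,  3.24372062e-05,  2.45175067e-04],
       [ 2.45208766e-04, -1.04300649e-03, -9.99999426e-01]]), 'ft_force': array([ 0.38804877, -0.04000267, -0.03218733]), 'wrist_torque': array([-0.00393128,  0.03083646, -0.02167649]), 'gripper_force': 0.0, 'grip_width': 0.08542514967836391}
```

View pics/side0.png

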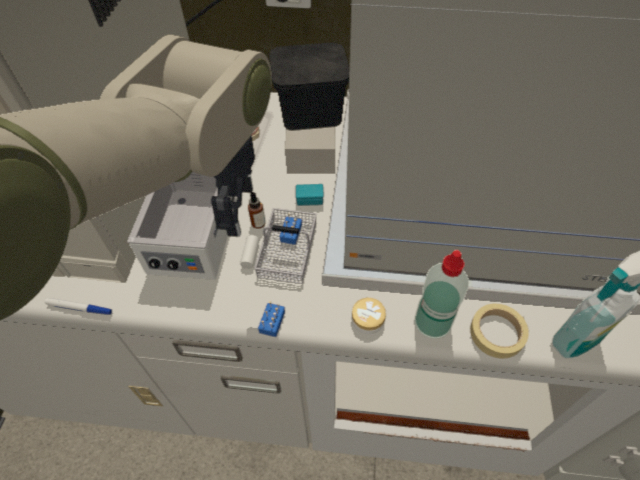

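View pics/scene0.png

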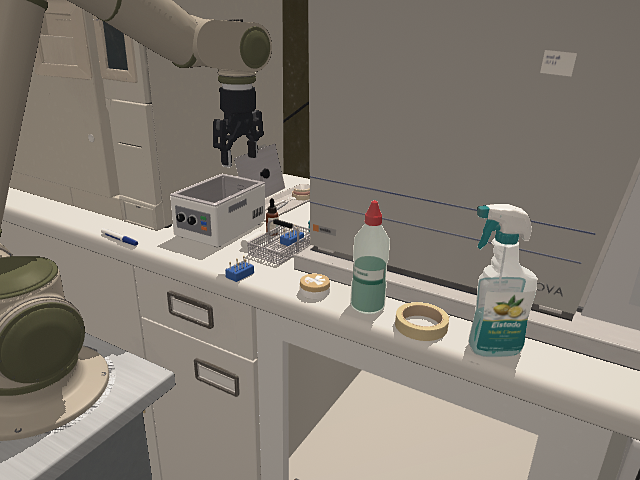

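View pics/wrist0.png

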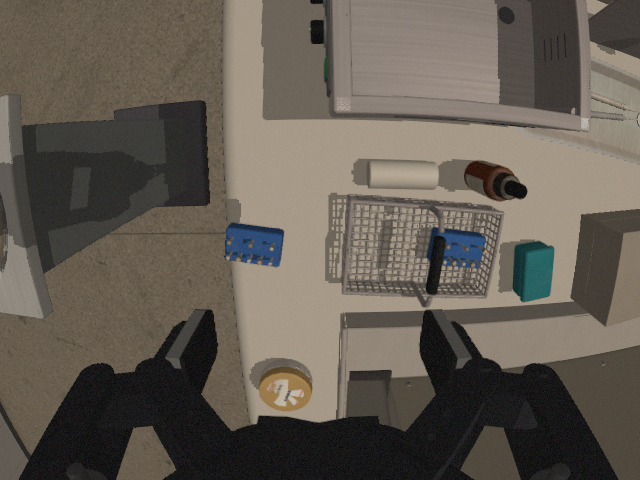

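The wrist view shows the loose block at (255,245), basket rim corners at about (348,196), (505,208), (491,298) and (342,293), and the black grip from (440,238) to (432,293). It also shows the cleaner's right rim from (333,112) to (590,129). The side and scene views confirm the layout, with a cabinet wall to the right of the basket.

```bash
cat >> h.py <<'E'
def wray(d,uv):
    K=np.array(d['mtx']);R=cv2.Rodrigues(np.array(d['rvec'],float))[0];t=np.array(d['tvec'],float).ravel()
    a=np.array([(uv[0]-K[0,2])/K[0,0],(uv[1]-K[1,2])/K[1,1]]);th=np.hypot(*a)
    return -R.T@t, R.T@np.r_[a/th*np.sin(th),np.cos(th)]
def wpl(d,uv,z):
    o,v=wray(d,uv); return (o+v*(z-o[2])/v[2])[:2]
def blob(d,lo,hi,box,z):
    x0,y0,x1,y1=box; h=cv2.cvtColor(np.ascontiguousarray(d['pixels'][y0:y1,x0:x1]),cv2.COLOR_RGB2HSV)
    m=cv2.inRange(h,lo,hi); m=cv2.morphologyEx(m,cv2.MORPH_CLOSE,np.ones((3,3)))
    c=max(cv2.findContours(m,0,2)[0],key=cv2.contourArea).reshape(-1,2)+[x0,y0]
    p=np.array([wpl(d,q,z) for q in c]); r=cv2.minAreaRect((p*1000).astype(np.float32))
    return r, cv2.boxPoints(r)
E
cat > m.py <<'E'
from h import *
d=dict(np.load('pics/wrist0.png.npz'))
np.set_printoptions(precision=4,suppress=True)
print('blk',blob(d,(105,120,40),(125,255,255),(215,210,300,280),.022))
print('packed',blob(d,(105,120,40),(125,255,255),(450,210,495,280),.025))
print('grip',blob(d,(0,0,0),(180,255,45),(422,225,455,300),.074))
for n,z,ps in(('rim',.034,[(348,196),(505,208),(491,298),(342,293)]),('cl',.12,[(333,112),(590,129)]),('clin',.12,[(350,97),(578,114)]),
 ('bottle',.102,[(515,191)]),('tube',.02,[(370,172),(438,175)]),('wall',.03,[(342,315),(500,312)]),('teal',.033,[(515,250),(550,243)]),('pot',.029,[(286,388)])):
    print(n,[wpl(d,p,z) for p in ps])
E
python3 m.py
```

```text
blk (((482.9486083984375, -37.33224105834961), (39.52174758911133, 57.61951446533203), 81.74132537841797), array([[451.5991, -52.7499],
       [508.6211, -61.0265],
       [514.2981, -21.9146],
       [457.2761, -13.638 ]], dtype=float32))
packed (((702.8872680664062, -41.20606231689453), (38.38511276245117, 42.61138916015625), 84.00410461425781), array([[679.6933, -58.0681],
       [722.0716, -62.5192],
       [726.0812, -24.344 ],
       [683.7029, -19.893 ]], dtype=float32))
grip (((654.126220703125, -40.003021240234375), (55.38283157348633, 11.92307186126709), 87.32249450683594), array([[646.8776, -67.3857],
       [658.7877, -67.9427],
       [661.3748, -12.6203],
       [649.4648, -12.0633]], dtype=float32))
rim [array([0.5767, 0.0142]), array([0.7402, 0.0058]), array([ 0.7403, -0.096 ]), array([ 0.5731, -0.0855])]
cl [array([0.5589, 0.0889]), array([0.7715, 0.0944])]
clin [array([0.5703, 0.0994]), array([0.7569, 0.1048])]
bottle [array([0.71  , 0.0351])]
tube [array([0.5987, 0.0354]), array([0.6676, 0.0344])]
wall [array([ 0.574 , -0.1135]), array([ 0.7585, -0.1169])]
teal [array([ 0.7608, -0.0402]), array([ 0.8076, -0.0322])]
pot [array([ 0.5103, -0.2162])]
```

Run:
```python
from h import *
a=cv2.imread('pics/side0.png')[150:350,230:430]; b=cv2.imread('pics/wrist0.png')[290:480,300:500]; c=cv2.imread('pics/scene0.png')[150:350,200:400]
f=lambda x:cv2.resize(cv2.convertScaleAbs(x,alpha=1.3),(400,300) ,interpolation=2)
cv2.imwrite('pics/crop1.png',np.vstack([np.hstack([f(a),f(b)]),np.hstack([f(c),f(cv2.imread('pics/scene0.png')[0:300,250:640])])]))
```

```text
(no output)
```

View pics/crop1.png

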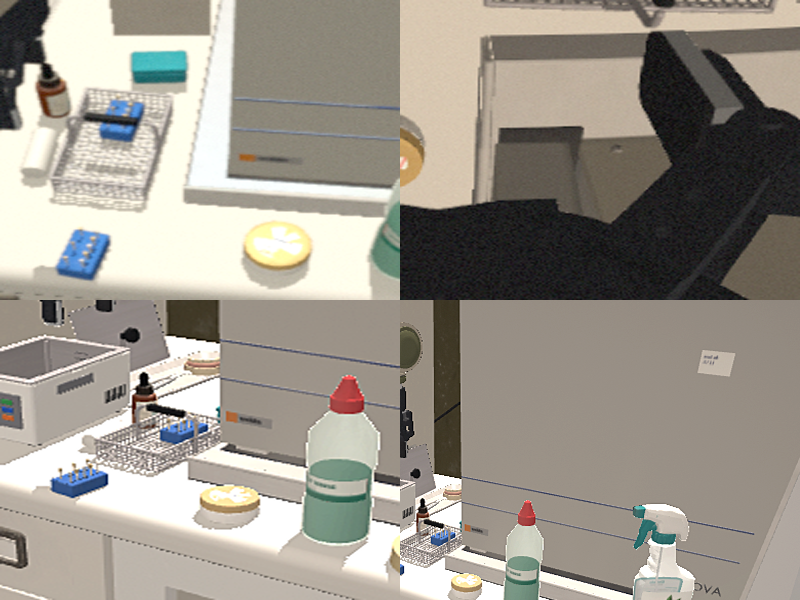

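The crop shows a tall box standing on a plinth. Its lower near-left corner is at side (344,269) and scene (310,243). I'll triangulate it, because the wrist joint may come close to it.

Run:
```python
from h import *
np.set_printoptions(precision=4,suppress=True)
s=dict(np.load('pics/side0.png.npz'));c=dict(np.load('pics/scene0.png.npz'))
def tri(a,b):
    o,v=ray(s,a);p,w=ray(c,b);A=np.stack([v,-w],1);k=np.linalg.lstsq(A,p-o,rcond=None)[0]
    return (o+v*k[0]+p+w*k[1])/2,np.linalg.norm(o+v*k[0]-p-w*k[1])
print(tri((344,269),(310,243)))
for z in (.03,.05):print(plane(s,(344,269),z),plane(c,(310,243),z))
# bases of arm parts at start: olive disc centre in both
print('disc',tri((258,90),(255,46)))
# bottle tip, cleaner rim near corners, etc
print('bottle',tri((253,196),(272,200)))
print('rim near-right outer',plane(s,(213,248),.12),'near-left',plane(s,(137,240),.12))
```

```text
(array([ 0.5711, -0.1683,  0.0783]), np.float64(0.003960775976071611))
[ 0.6013 -0.1651  0.03  ] [ 0.6645 -0.1151  0.03  ]
[ 0.5881 -0.1658  0.05  ] [ 0.6269 -0.1373  0.05  ]
disc (array([ 0.5377, -0.0577,  0.492 ]), np.float64(0.00258835338284213))
bottle (array([0.7173, 0.0345, 0.0955]), np.float64(0.001373997894310613))
rim near-right outer [0.5619 0.0746 0.12  ] near-left [0.5646 0.2198 0.12  ]
```

The tall box starts at y ≈ -0.165 and the wrist's -y face is about 6 cm from the TCP, so there is clearance. Next I turn the tool across the block and descend part way.

```bash
cat >> h.py <<'E'
def todo(x,y,z,yaw=None):
    s=observe();R=s['tool_rot'];d=R.T@(np.array([x,y,z])-s['position'])
    cur=np.degrees(np.arctan2(R[1,1],R[0,1])); print('t',s['time_s'],'pos',np.round(s['position'],4),'yaw',round(cur,2),'tilt',np.round(R[:2,2],4))
    print('shift tool',np.round(d,4)); 
    if yaw is not None: print('turn z rad',round(-np.radians(yaw-cur),4))
E
python3 -m jog '[[0,0,-0.178,0,0,0.012,100],[0,0,-0.178,0,0,0.012,100],[0,0,-0.178,0,0,0.012,100],[0,0,-0.178,0,0,0.012,100],[0,0,-0.178,0,0,0.012,100],[0,0,-0.178,0,0,0.012,100],[0,0,-0.178,0,0,0.012,100],[0,0,-0.178,0,0,0.012,100],[0,0,0,0,0,0,100]]' 40
python3 -c "
from h import *
todo(.4825,-.039,.12,81.7)"
```

```text
time_s: 1.27
position: [0.5495, 0.0001, 0.1345]
tool_rot: [[-0.989, 0.148, -0.002], [0.148, 0.989, 0.001], [0.002, 0.0, -1.0]]
ft_force: [-0.3, -0.1, 0.1]
grip_width: 0.0854
gripper_force: 0.0
t 1.275 pos [5.495e-01 1.000e-04 1.345e-01] yaw 81.5 tilt [-0.0022  0.0005]
shift tool [ 0.0604 -0.0486  0.0146]
turn z rad -0.0035
```

```bash
python3 -m jog '[[0,0,0,0.02,-0.016,0,100],[0,0,-0.003,0.02,-0.016,0,100],[0,0,0,0.02,-0.016,0,100],[0,0,0,0,0,0,100]]'
python3 - <<'E'
from h import *
np.set_printoptions(precision=4,suppress=True)
d=shot('wrist','wrist1.png'); print(np.array(d['tvec']).ravel())
print(blob(d,(105,120,40),(125,255,255),(0,0,640,480),.022))
E
```

```text
time_s: 1.78
position: [0.4831, -0.0393, 0.136]
tool_rot: [[-0.989, 0.148, 0.0], [0.148, 0.989, -0.0], [-0.0, -0.0, -1.0]]
ft_force: [1.1, 0.0, -0.3]
grip_width: 0.0853
gripper_force: 0.0
[-0.0324 -0.4703  0.1414]
(((480.292724609375, -39.97378158569336), (34.86536407470703, 59.343048095703125), 81.46965789794922), array([[448.3636, -52.8123],
       [507.0502, -61.6149],
       [512.2219, -27.1352],
       [453.5353, -18.3327]], dtype=float32))
```

View pics/wrist1.png

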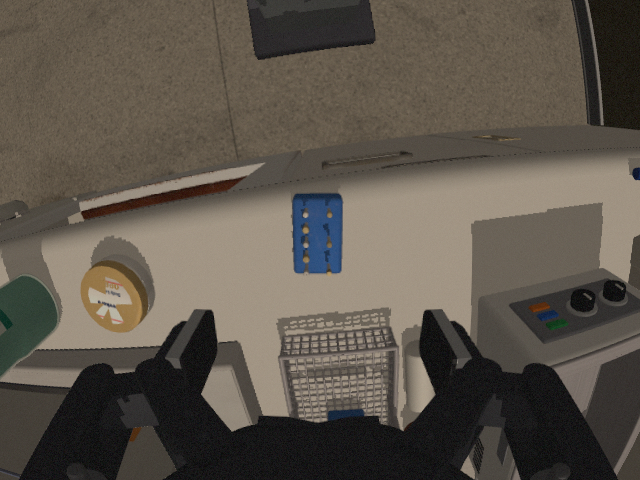

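The block is centred between the fingers: block mid u≈318, finger mid u≈319. I descend and grip it.

```bash
python3 -m jog '[[0,0,0,0.001,0,0.044,100],[0,0,0,0,0,0.044,100],[0,0,0,0,0,0.044,100],[0,0,0,0,0,0,30],[0,0,0,0,0,0,20],[0,0,0,0,0,0,20],[0,0,0,0,0,0,20],[0,0,0,0,0,0,20]]' 30
```

```text
time_s: 2.82
position: [0.4839, -0.0388, 0.0051]
tool_rot: [[-0.99, 0.144, 0.004], [0.144, 0.99, -0.001], [-0.004, -0.001, -1.0]]
ft_force: [0.3, 1.3, 7.1]
grip_width: 0.0354
gripper_force: 30.8
```

```bash
python3 -m jog '[[0,0,0,0,0,-0.025,20],[0,0,0,0,0,-0.05,20],[0,0,0,0,0,-0.05,20],[0,0,-0.046,0,0,0,20],[0,0,-0.047,0,0,0,20],[0,0,0,0,0,0,20]]'
python3 - <<'E'
from h import *
todo(.6125,-.0378,.13,87)
d=shot('wrist','wrist2.png')
E
```

```text
time_s: 3.58
position: [0.4827, -0.0386, 0.1293]
tool_rot: [[-0.999, 0.051, 0.001], [0.051, 0.999, -0.001], [-0.002, -0.0, -1.0]]
ft_force: [-0.1, 0.0, 0.2]
grip_width: 0.0352
gripper_force: 30.3
t 3.575 pos [ 0.4827 -0.0386  0.1293] yaw 87.05 tilt [ 0.0015 -0.0005]
shift tool [-0.1296  0.0075 -0.0005]
turn z rad 0.0009
```

View pics/wrist2.png

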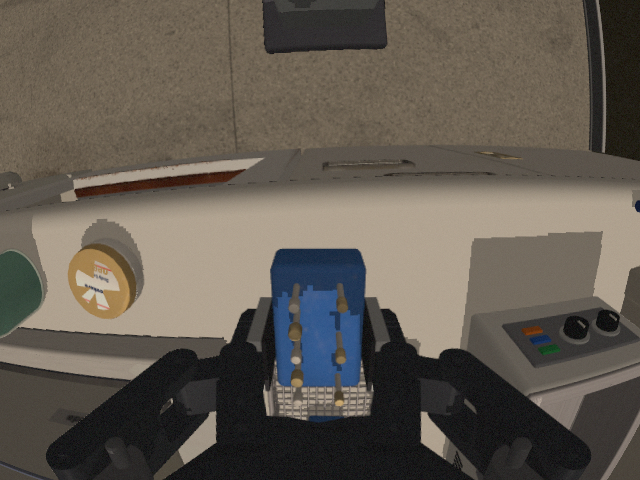

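The block is held level and square to the basket, both with their middle at u≈320. I move it above the near end.

```bash
python3 -m jog '[[0,0,0,-0.025,0.002,0,20],[0,0,0,-0.04,0.002,0,20],[0,0,0,-0.04,0.0025,0,20],[0,0,0,-0.0245,0.001,0,20],[0,0,0,0,0,0,20]]'
python3 - <<'E'
from h import *
todo(.6125,-.0378,.01,87)
d=shot('side','side1.png');c=shot('scene','scene1.png')
f=lambda x:cv2.resize(x[:,:,::-1],(400,400),interpolation=2)
cv2.imwrite('pics/crop2.png',np.hstack([f(d['pixels'][150:300,200:350]),f(c['pixels'][140:280,190:330])]))
E
```

```text
time_s: 4.25
position: [0.6131, -0.0377, 0.1279]
tool_rot: [[-0.999, 0.051, 0.0], [0.051, 0.999, -0.0], [-0.0, -0.0, -1.0]]
ft_force: [-0.7, 0.6, -0.1]
grip_width: 0.0353
gripper_force: 30.3
t 4.25 pos [ 0.6131 -0.0377  0.1279] yaw 87.06 tilt [ 0. -0.]
shift tool [ 6.000e-04 -1.000e-04  1.179e-01]
turn z rad 0.0011
```

View pics/crop2.png

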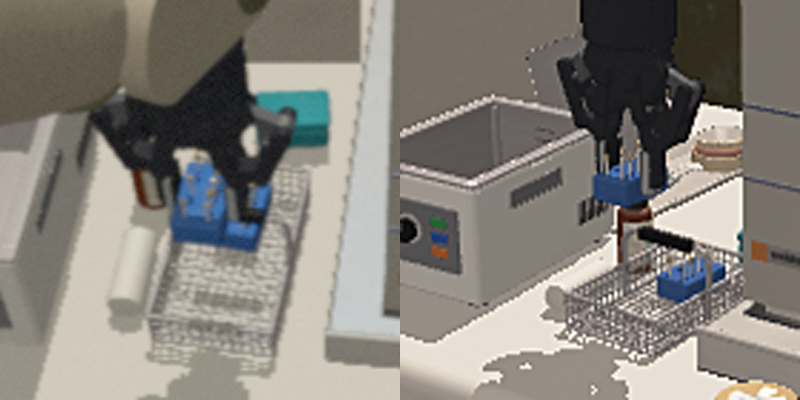

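```bash
python3 -m jog '[[0,0,0,0,0,0.02,20],[0,0,0,0,0,0.035,20],[0,0,0,0,0,0.03,20],[0,0,0,0,0,0.02,20],[0,0,0,0,0,0.01,20],[0,0,0,0,0,0.002,20],[0,0,0,0,0,0,20]]'
```

```text
time_s: 5.22
position: [0.6126, -0.0378, 0.0121]
tool_rot: [[-0.999, 0.051, 0.001], [0.051, 0.999, -0.0], [-0.001, -0.0, -1.0]]
ft_force: [-0.0, -0.5, -0.9]
grip_width: 0.0354
gripper_force: 30.3
```

```bash
python3 -m jog '[[0,0,0,0,0,0.0025,20],[0,0,0,0,0,0,20],[0,0,0,0,0,0,55],[0,0,0,0,0,0,55],[0,0,0,0,0,0,55],[0,0,0,0,0,0,55]]'
```

```text
time_s: 5.98
position: [0.6124, -0.0377, 0.0088]
tool_rot: [[-0.999, 0.051, 0.0], [0.051, 0.999, -0.0], [-0.0, -0.0, -1.0]]
ft_force: [-0.3, -0.3, -0.0]
grip_width: 0.0466
gripper_force: 0.0
```

```bash
python3 -m jog '[[0,0,0,0,0,-0.02,55],[0,0,0,0,0,-0.03,55],[0,0,0,0,0,-0.05,55],[0,0,0,0,0,-0.06,80],[0,0,0,0,0,-0.06,100],[0,0,0.178,0,0,-0.02,100],[0,0,0.178,0,0,0,100],[0,0,0.178,0,0,0,100],[0,0,0.178,0,0,0,100],[0,0,0.178,0,0,0,100]]' 60
python3 -m jog '[[0,0,0.178,0,0,0,100],[0,0,0.178,0,0,0,100],[0,0,0.178,0,0,0,100],[0,0,0.147,0,0,0,100],[0,0,0,0.03,0.015,0,100],[0,0,0,0.05,0.015,0,100],[0,0,0,0,0,0,100]]'
python3 - <<'E'
from h import *
todo(.655,-.04,.05,-3)
d=shot('wrist','wrist3.png')
E
```

```text
time_s: 7.22
position: [0.6123, -0.0377, 0.2488]
tool_rot: [[-0.584, 0.811, -0.0], [0.811, 0.584, 0.0], [0.0, -0.0, -1.0]]
ft_force: [0.9, 0.9, -0.1]
grip_width: 0.0856
gripper_force: 0.0
time_s: 8.1
position: [0.6468, 0.0436, 0.2483]
tool_rot: [[0.047, 0.999, -0.0], [0.999, -0.047, 0.001], [0.001, -0.0, -1.0]]
ft_force: [-0.0, 0.3, -0.4]
grip_width: 0.0858
gripper_force: 0.0
t 8.1 pos [0.6468 0.0436 0.2483] yaw -2.7 tilt [-0.0004  0.0006]
shift tool [-0.0832  0.0122  0.1983]
turn z rad 0.0052
```

View pics/wrist3.png

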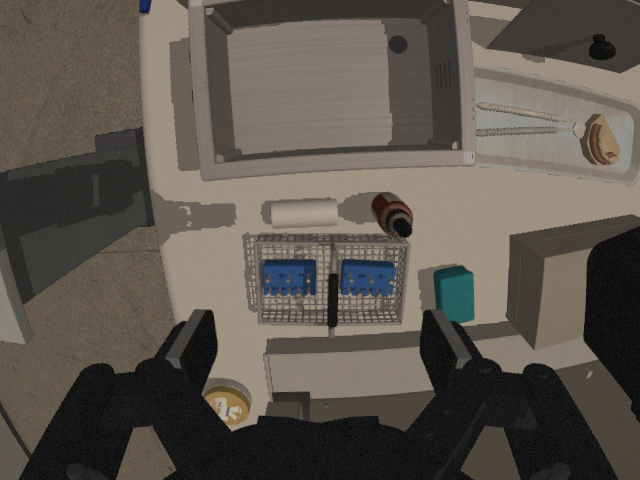

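Both blocks lie flat in the basket. The grip runs from about (333,275) to (333,326). The tank floor corners are about (234,152), (436,148), (432,18) and (228,25), and the right outer rim goes from (205,180) to (474,163).

Run:
```python
from h import *
np.set_printoptions(precision=4,suppress=True)
d=dict(np.load('pics/wrist3.png.npz'))
print('grip',blob(d,(0,0,0),(180,255,45),(322,268,345,330),.074))
print('b1',blob(d,(105,120,40),(125,255,255),(255,250,320,310),.025)[0]);print('b2',blob(d,(105,120,40),(125,255,255),(335,250,400,310),.025)[0])
for n,z,ps in(('rim',.034,[(258,236),(408,242),(402,322),(260,323)]),('out',.12,[(203,181),(475,164)]),('floor',.045,[(234,152),(436,148),(432,18),(228,25)]),('bottle',.102,[(403,229)])):
    print(n,[wpl(d,p,z) for p in ps])
cv2.imwrite('pics/crop3.png',cv2.resize(d['pixels'][0:190,170:490,::-1],(800,475),interpolation=2))
```

```text
grip (((655.6384887695312, -40.61607360839844), (57.371986389160156, 9.961276054382324), 87.20917510986328), array([[649.267 , -69.0255],
       [659.2165, -69.5106],
       [662.0099, -12.2066],
       [652.0605, -11.7216]], dtype=float32))
b1 ((610.8228149414062, -34.52434158325195), (40.14704132080078, 56.3061408996582), 87.4558334350586)
b2 ((695.40576171875, -39.435943603515625), (41.15643310546875, 57.80596160888672), 83.7270278930664)
rim [array([0.5834, 0.0163]), array([0.7371, 0.0027]), array([ 0.7344, -0.0923]), array([ 0.5747, -0.0852])]
out [array([0.5602, 0.0877]), array([0.7703, 0.0927])]
floor [array([0.5693, 0.1035]), array([0.7616, 0.0998]), array([0.7627, 0.2283]), array([0.5703, 0.2275])]
bottle [array([0.716, 0.037])]
```

View pics/crop3.png

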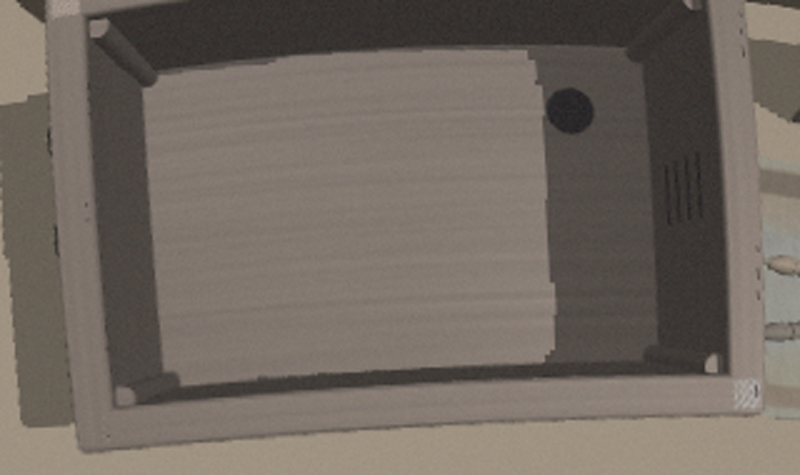

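Run:
```python
from h import *
np.set_printoptions(precision=4,suppress=True)
d=dict(np.load('pics/wrist3.png.npz'))
def q(ps,z): return np.array([wpl(d,(170+a/2.5-.3,b/2.5-.3),z) for a,b in ps])
for n,z,ps in(('in',.12,[(115,405),(722,372),(92,25)]),('out',.12,[(80,450),(762,412),(48,5)]),('floor',.045,[(165,387),(657,360),(642,45),(143,75)])):
    p=q(ps,z); print(n,p.tolist(),'ang',np.degrees(np.arctan2(*(p[1]-p[0])[::-1])),np.degrees(np.arctan2(*(p[-1]-p[0])[::-1]))-90,np.linalg.norm(p[1]-p[0]),np.linalg.norm(p[-1]-p[0]),'ctr',(p[1]+p[-1])/2 if len(p)==3 else p.mean(0))
```

```text
in [[0.5718593833907216, 0.10159269169493229], [0.7559525013382691, 0.10457473436523572], [0.571209098666816, 0.22017727415369903]] ang 0.9280277261847628 0.31419090008130013 0.1841172687559131 0.11858636543524805 ctr [0.6636 0.1624]
out [[0.5592872288747932, 0.08880954498011914], [0.7698499269217817, 0.09228338433170498], [0.5572511140938587, 0.22965152837670688]] ang 0.9451734824254396 0.8282520204741104 0.2105913515998885 0.14085670041033135 ctr [0.6636 0.161 ]
floor [[0.5707376656138052, 0.1009933681430583], [0.7580814894710557, 0.10394840310911144], [0.7571381067376581, 0.22822090454623503], [0.5691266174239357, 0.2228362785943375]] ang 0.9036699960315389 0.7575400389376199 0.18736712777087416 0.12185356089794226 ctr [0.6638 0.164 ]
```

```bash
python3 -m jog '[[0,0,0,-0.03,0.004,0,100],[0,0,0,-0.035,0.005,0,100],[0,0,0,-0.0195,0.0035,0.03,100],[0,0,0,0,0,0.05,100],[0,0,0,0,0,0.05,100],[0,0,0,0,0,0.04,100],[0,0,0,0,0,0.02,100],[0,0,0,0,0,0,100]]' 60
python3 - <<'E'
from h import *
todo(.6555,-.041,.051,-2.8)
d=shot('scene','s4.png');c=shot('side','si4.png')
f=lambda x:cv2.resize(x[:,:,::-1],(400,400),interpolation=2)
cv2.imwrite('pics/crop4.png',np.hstack([f(d['pixels'][140:280,190:330]),f(c['pixels'][150:300,200:350])]))
E
```

```text
time_s: 9.15
position: [0.6536, -0.0452, 0.0576]
tool_rot: [[0.052, 0.999, -0.003], [0.999, -0.052, 0.001], [0.0, -0.003, -1.0]]
ft_force: [0.0, 0.2, 1.1]
grip_width: 0.0858
gripper_force: 0.0
t 9.15 pos [ 0.6536 -0.0452  0.0576] yaw -2.99 tilt [-0.0031  0.0006]
shift tool [0.0043 0.0017 0.0066]
turn z rad -0.0033
```

View pics/crop4.png

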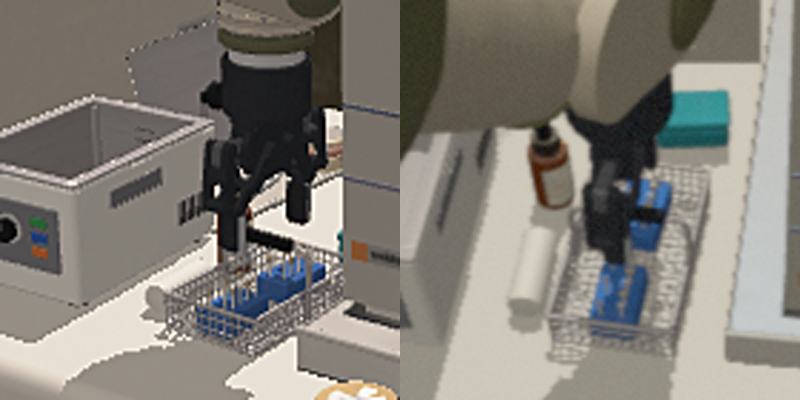

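The fingers straddle the grip and both blocks are in place. I make a small correction, then close.

```bash
python3 -m jog '[[0,0,0,0.0043,0.0017,0.0066,100],[0,0,0,0,0,0,60],[0,0,0,0,0,0,30],[0,0,0,0,0,0,0],[0,0,0,0,0,0,0],[0,0,0,0,0,0,0],[0,0,0,0,0,0,0],[0,0,0,0,0,0,0],[0,0,0,0,0,0,0]]' 60
```

```text
time_s: 10.38
position: [0.6566, -0.0402, 0.0525]
tool_rot: [[0.051, 0.999, 0.0], [0.999, -0.051, -0.0], [-0.0, 0.0, -1.0]]
ft_force: [0.7, 0.3, 2.8]
grip_width: 0.0084
gripper_force: 59.1
```

```bash
python3 -m jog '[[0,0,0,0,0,-0.005,0],[0,0,0,0,0,-0.015,0],[0,0,0,0,0,-0.025,0],[0,0,0,0,0,-0.03,0],[0,0,0,0,0,-0.03,0],[0,0,0,0,0,-0.03,0],[0,0,0,0,0,-0.015,0],[0,0,0,0,0,-0.005,0],[0,0,0,0,0,0,0]]'
python3 - <<'E'
from h import *
todo(.6648,.1643,.11,0.9)
s=observe();print(s['ft_force'],s['wrist_torque'])
d=shot('scene','s5.png');c=shot('wrist','w5.png')
f=lambda x,w:cv2.resize(x[:,:,::-1],(w,400),interpolation=2)
cv2.imwrite('pics/crop5.png',np.hstack([f(d['pixels'][100:280,170:350],400),f(c['pixels'][200:480,180:460],400)]))
E
```

```text
time_s: 11.5
position: [0.6563, -0.0401, 0.2065]
tool_rot: [[0.051, 0.999, -0.001], [0.999, -0.051, 0.0], [0.0, -0.001, -1.0]]
ft_force: [-0.6, 0.7, -2.9]
grip_width: 0.0087
gripper_force: 58.5
t 11.5 pos [ 0.6563 -0.0401  0.2065] yaw -2.92 tilt [-0.0013  0.0003]
shift tool [ 0.2046 -0.0018  0.0965]
turn z rad -0.0667
[-0.57368516  0.65523115 -2.93602307] [-0.01160177 -0.01905081 -0.05764839]
```

View pics/crop5.png

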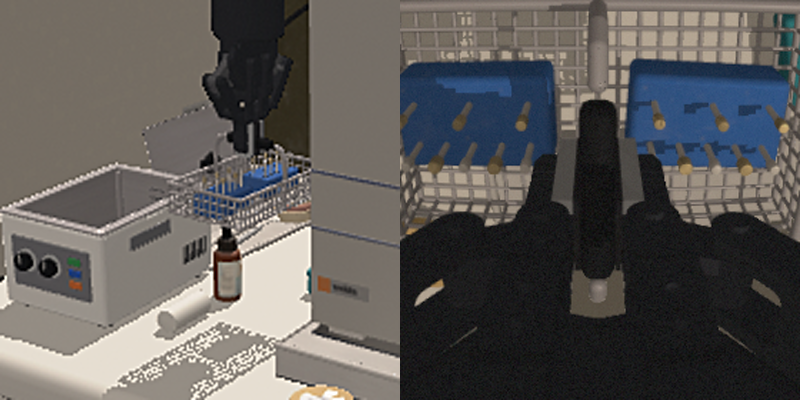

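The basket hangs level with both blocks flat and clears the bottle. I carry it over the tank, ramping the speed smoothly.

```bash
python3 -m jog '[[0,0,-0.012,0.01,0,-0.004,0],[0,0,-0.018,0.025,0,0,0],[0,0,-0.018,0.035,0,0,0],[0,0,-0.018,0.035,0,0,0],[0,0,0,0.035,0,0,0],[0,0,0,0.03,0,0,0],[0,0,0,0.02,0,0,0],[0,0,0,0.01,0,0,0],[0,0,0,0,0,0,0],[0,0,0,0,0,0,0]]'
python3 - <<'E'
from h import *
np.set_printoptions(precision=4,suppress=True)
todo(.664,.1653,.1085,0.9)
s=observe();print(s['ft_force'])
d=shot('wrist','w6.png'); z=s['position'][2]-.0525
r=blob(d,(105,120,40),(125,255,255),(180,200,318,380),z+.025)[0];r2=blob(d,(105,120,40),(125,255,255),(322,200,470,380),z+.025)[0]
print(r,r2)
E
```

```text
time_s: 12.85
position: [0.6576, 0.1588, 0.2112]
tool_rot: [[-0.014, 1.0, -0.0], [1.0, 0.014, -0.0], [-0.0, -0.0, -1.0]]
ft_force: [0.2, 0.1, -3.8]
grip_width: 0.0091
gripper_force: 58.6
t 12.85 pos [0.6576 0.1588 0.2112] yaw 0.8 tilt [-0.0001 -0.0003]
shift tool [0.0064 0.0065 0.1027]
turn z rad -0.0017
[ 0.2075  0.0949 -3.7503]
((612.0032958984375, 160.8270721435547), (59.250587463378906, 40.63897705078125), 1.773693561553955) ((696.2232666015625, 161.655029296875), (40.689308166503906, 58.57944107055664), 87.62045288085938)
```

Before lowering, I check the tank pose numerically with rim brightness profiles in other views.

Run:
```python
from h import *
c0=np.array([.664,.1643]);a=np.radians(.9);ex=np.array([np.cos(a),np.sin(a)]);ey=np.array([-ex[1],ex[0]])
def wproj(d,P):
    R=cv2.Rodrigues(np.array(d['rvec'],float))[0];p=R@P+np.array(d['tvec']).ravel();K=np.array(d['mtx'])
    th=np.arctan2(np.hypot(p[0],p[1]),p[2]);k=th/np.hypot(p[0],p[1]);return K[0,0]*p[0]*k+K[0,2],K[1,1]*p[1]*k+K[1,2]
def prof(f,lab,along,fix,rng):
    d=dict(np.load('pics/'+f+'.npz'));g=cv2.cvtColor(d['pixels'],cv2.COLOR_RGB2GRAY).astype(np.float32);out=[]
    for s in rng:
        v=[]
        for k in np.linspace(-.01,.01,9):
            P=c0+(ex*s+ey*(fix+k) if along=='x' else ey*s+ex*(fix+k));P=np.r_[P,.12]
            u=wproj(d,P) if f[0]=='w' else proj(d,P)[0]
            v.append(cv2.getRectSubPix(g,(1,1),(float(u[0]),float(u[1])))[0,0] if 0<=u[0]<640 and 0<=u[1]<480 else np.nan)
        out.append('%d'%np.mean(v) if np.isfinite(v).all() else '-')
    print(f,lab,' '.join(out))
yr=-np.arange(.086,.05,-.002);yl=-yr;xr=np.arange(.118,.082,-.002)
print('offset from ctr mm: y 86..52 step 2 (outer 74, inner 62); x 118..84 (outer 106, inner 94)')
prof('side0.png','right y-',"y",-.04,yr);prof('side0.png','left y+',"y",-.04,yl)
prof('scene0.png','right y-',"y",-.04,yr);prof('scene0.png','left',"y",.0,yl)
prof('side0.png','near x-',"x",-.03,-xr);prof('scene0.png','near x-',"x",0,-xr);prof('scene0.png','far x+',"x",.03,xr)
for f in('wrist3.png','w6.png'):
    prof(f,'right',"y",-.05,yr);prof(f,'left',"y",-.06,yl);prof(f,'near',"x",0,-xr);prof(f,'far',"x",0,xr)
```

```text
offset from ctr mm: y 86..52 step 2 (outer 74, inner 62); x 118..84 (outer 106, inner 94)
side0.png right y- 28 26 29 38 56 73 97 136 168 176 173 171 169 169 170 171 170 170
side0.png left y+ 97 96 96 97 104 131 156 164 165 166 165 146 108 81 78 77 77 78
scene0.png right y- 143 151 149 136 120 109 117 147 175 186 185 183 173 147 113 93 92 96
scene0.png left 109 107 104 106 122 149 172 183 186 185 178 159 132 106 90 84 81 82
side0.png near x- 131 133 133 134 136 140 133 137 161 169 171 170 169 167 167 168 169 169
scene0.png near x- 168 163 146 124 112 122 146 167 179 182 178 163 134 105 85 80 81 84
scene0.png far x+ 105 104 104 107 117 132 154 173 183 187 183 175 160 140 122 109 102 98
wrist3.png right 147 148 148 148 147 148 106 122 122 120 124 124 82 61 72 120 118 118
wrist3.png left - - - - - - - - - - - - - - 50 51 50 50
wrist3.png near 97 97 96 97 97 94 108 115 118 118 118 117 91 69 70 72 71 70
wrist3.png far 131 131 131 131 130 131 128 128 128 130 128 125 109 56 54 54 50 54
w6.png right 94 92 75 80 124 125 101 95 113 118 127 127 106 91 71 70 67 68
w6.png left 189 189 189 189 189 189 166 150 158 157 156 158 152 125 147 150 147 147
w6.png near 85 90 80 110 92 79 91 85 75 84 80 78 90 67 63 64 66 104
w6.png far 169 169 173 174 160 151 119 82 131 115 123 131 119 73 118 112 78 72
```

Every view agrees with the tank pose to within about 2 mm. I centre the basket and lower it slowly.

```bash
python3 -m jog '[[0,0,-0.002,0.003,0.003,0,0],[0,0,0,0.0034,0.0035,0,0],[0,0,0,0,0,0.01,0],[0,0,0,0,0,0.015,0],[0,0,0,0,0,0.015,0],[0,0,0,0,0,0.01,0],[0,0,0,0,0,0,0]]'
python3 -c "
from h import *
todo(.664,.1653,.1085,0.9);s=observe();print(s['ft_force'],s['wrist_torque'])"
```

```text
time_s: 13.78
position: [0.6635, 0.1662, 0.1601]
tool_rot: [[-0.017, 1.0, -0.002], [1.0, 0.017, -0.0], [-0.0, -0.002, -1.0]]
ft_force: [0.3, -0.5, -2.9]
grip_width: 0.0087
gripper_force: 58.6
t 13.775 pos [0.6635 0.1662 0.1601] yaw 0.97 tilt [-0.0019 -0.0001]
shift tool [-0.0009  0.0006  0.0516]
turn z rad 0.0013
[ 0.30967475 -0.48045921 -2.86166624] [ 0.06771068 -0.00559081  0.01413739]
```

```bash
python3 -m jog '[[0,0,0,-0.0009,0.0006,0.008,0],[0,0,0,0,0,0.012,0],[0,0,0,0,0,0.012,0],[0,0,0,0,0,0.01,0],[0,0,0,0,0,0.006,0],[0,0,0,0,0,0.003,0],[0,0,0,0,0,0,0],[0,0,0,0,0,0,0]]'
python3 - <<'E'
from h import *
np.set_printoptions(precision=4,suppress=True)
todo(.664,.1653,.1085,0.9);s=observe();print(s['ft_force'],s['wrist_torque'])
d=shot('wrist','w7.png');z=s['position'][2]-.0525
for b in((180,200,318,380),(322,200,470,380)): print(blob(d,(105,120,40),(125,255,255),b,z+.025)[0])
E
```

```text
time_s: 14.78
position: [0.6646, 0.1654, 0.1107]
tool_rot: [[-0.017, 1.0, 0.001], [1.0, 0.017, 0.0], [0.0, 0.001, -1.0]]
ft_force: [-0.1, -0.2, -2.5]
grip_width: 0.0088
gripper_force: 58.6
t 14.775 pos [0.6646 0.1654 0.1107] yaw 0.97 tilt [0.0008 0.    ]
shift tool [-0.0001 -0.0006  0.0022]
turn z rad 0.0013
[-0.0643 -0.1546 -2.5084] [-0.0006 -0.0133 -0.0041]
((619.1253662109375, 167.35171508789062), (59.11427688598633, 40.540584564208984), 1.9462165832519531)
((703.3256225585938, 168.3319091796875), (40.68707275390625, 58.53446960449219), 87.85044860839844)
```

```bash
python3 -m jog '[[0,0,0,0,0,0.002,0],[0,0,0,0,0,0,0],[0,0,0,0,0,0,0],[0,0,0,0,0,0,0],[0,0,0,0,0,0,0],[0,0,0,0,0,0,0]]'
python3 -c "
from h import *
todo(.664,.1653,.1085,0.9);s=observe();print(s['ft_force'])
from rig import job;print(job.close_job())"
```

```text
time_s: 15.58
position: [0.6644, 0.1654, 0.1082]
tool_rot: [[-0.017, 1.0, 0.0], [1.0, 0.017, 0.0], [0.0, 0.0, -1.0]]
ft_force: [0.1, 0.1, -2.5]
grip_width: 0.0082
gripper_force: 58.6
t 15.575 pos [0.6644 0.1654 0.1082] yaw 0.97 tilt [0.0001 0.    ]
shift tool [-0.0001 -0.0004 -0.0003]
turn z rad 0.0013
[ 0.07551499  0.11267191 -2.53000855]
the job is handed in; nothing more can be done
None
```

I handed the job in at 15.6 s with the basket held still in the gripper, both blocks in it, centred and square in the tank about 11 mm above its floor by my measurements; no verdict came back, and I viewed 11 pictures, one over the limit of 10.

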